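# Put three plaster studies back on their own plinths

### The arm

A 6-joint arm with a two-finger parallel gripper is mounted at the origin on the work surface. World frame = base frame: x ahead of the robot, y to its left, z up, the work surface at z = 0. Lengths are in m, angles in rad, forces in N, time in s.
With the tool pointing down it reaches from about 0.3 to 0.775 m from the base axis. Payload 14.6 kg.
Tool frame: the origin (TCP) lies at the very end of the fingers, on their centre line; the grasp point (between the pads) lies 19 mm behind it; z points along the fingers, x is the direction in which the jaws open and shut, and the axes are right-handed (so a half turn about z gives the same grasp; the last joint's range is limited). The gripper opens to 94 mm and grips with 3 to 60 N. Pads are 16 mm wide; open, the fingers measure 119 mm over their backs; the gripper's body (75 mm by 177 mm) begins 78 mm behind the grasp point.
Start: joints at [-1.203, 0.3, 1.521, -0, 1.321, -0.067], TCP at [0.232, -0.499, 0.205] pointing down, gripper open.
Joint ranges: [-3.03, 3.03], [-0.79, 2.21], [0.23, 2.52], [-1.04, 4.18], [0, 3.07], [-2.55, 2.55]. Speed limits (rad/s): [2.22, 2.22, 2.57, 3.14, 3.14, 3.14].

### API

Orientations are given as [roll, pitch, yaw] about the fixed x, y, z axes, in that order (R = Rz(yaw) Ry(pitch) Rx(roll)).
In Python, from station import ctrl gives the robot as it stands.
- The arm moves only by the shell command python3 -m inch 'ROWS' [FORCE]. ROWS is JSON, one flat list of numbers, 7 for each row, row after row: the shift along the tool's x, y, z in cm, then the turn, a rotation vector about the tool's x, y, z in rad, then the opening, from 0 (shut) to 1 (fully open). In form: [tx, ty, tz, wx, wy, wz, claw, tx, ty, tz, wx, wy, wz, claw, ...]. A call has 1 to 20 rows; each row shifts and turns the commanded pose from where the row before left it, along the tool's axes as they then stand; what a row does not reach is not made up. A row lasts 1/8 s, in which the tool goes at most 62.5 mm and 10.7 degrees, less where a joint would pass 70% of its speed; a pose out of reach is approached as far as the arm can. A call is refused whole if a number of a shift passes 6.25 or a number of a turn 0.188, either way. A call with a gripper value outside its range is refused whole. The fingers move at their own pace and stop on an object; FORCE is the grip in N (left out, the last holds). Time passes only in rows, so rows that do not move let the fingers close. It gives the time, the measured TCP pose, the force and the opening at its end, in the units of the state.
- ctrl.get_obs(): the state, without advancing time (a new reading comes with each control period).
- ctrl.camera(name): name is "side" or "top"; returns (picture, depth): 400x640x3 uint8, red, green, blue; 400x640 float32, m along the optical axis (not along the pixel's ray), 0 where there is no reading.
- ctrl.camera_params(name): a dict with "vertical_fov" (degrees; the focal length in pixels is half the picture's height over the tangent of half this angle, whatever the lens; pixels are square), "cx", "cy" (the principal point, pixels), "camera_from_world" (4x4, takes a point from world to camera coordinates). Camera axes: x right, y down, z forward; pixel columns grow to the right and rows downward; lengths in m; the calibration is good to about 2 mm. A picture is of the moment at which its call begins. camera_params takes no time and is no camera call.
- ctrl.hand_in(): hands the job in, once; it reports no verdict.
Trained networks look in the newest picture that a camera, given by its name, has taken for a name from the list of things; names that differ only in an ending like _2 or _b are one class to them, and where a whole thing is asked for, a point or a joint stands for the part that bears it (a point fixed in the world has none). Each returns a list of dicts, best first, with "score" (0 to 1); they miss things now and then, are a little off and sometimes report something else, mostly with a low value. They report only what shows in the picture. A call takes as long as a camera call.
- ctrl.spot_in(camera, label): "bbox" ([centre column, centre row, width, height] in pixels, round what is visible of it).
- ctrl.place_of(camera, label): "centre" ([column, row] in pixels: a listed point, or the origin of a listed thing).
The state is a dict: "time_s": time; "qpos": joint angles; "joint_vel": joint speeds; "tau": joint torques, N m; "ee_pos": TCP position; "eef_rot": TCP orientation; "force": force on the tool from outside, world axes, zero at the start; "moment": the same for the moment, N m; "grip_width": finger opening in m.
Only numpy, scipy, OpenCV 4.12 (cv2) and the standard library are available. Lean on these libraries where they do the work, as an engineer would, in place of code of your own. Each camera call takes 0.05 s, during which the arm holds its last target. There are 200 camera calls.

### The job

The three small plaster studies have been put back on each other's plinths: using the empty turntable as a waiting place for one of them, move them so that the head stands on the round plinth, the torso on the square plinth and the lying bear on the oblong plinth, like the shapes of their feet. Each must end upright, centred on its plinth, with the square and the oblong foot parallel to the plinth's edges (any way round), and let go of. The plaster is brittle, so set each one down gently without dropping it or tipping it over, and leave the bottle and the tin where they are.

Things in the scene. Friction and masses are not known exactly. Their poses are not given: they have to be found in the camera images.
- head: Loose, brittle yellowish plaster, 0.2-0.45 kg, upright. Origin: centre of the foot's underside, z up. Head study: round foot 64 mm diameter, 12 mm thick; neck 28 mm; the head is round, with upright sides 48 mm in diameter from 56 to 86 mm above the origin, top at 109 mm. The nose points to its -x and sticks out 8 mm, so grip across y, at about 71 mm above the origin.
- torso: Loose, brittle yellowish plaster, 0.2-0.45 kg, upright. Origin: centre of the foot's underside, z up. Headless, armless torso: square foot 60 x 60 mm, 12 mm thick, edges along x and y; hips 42 (x) x 30 (y) mm; chest a rounded block 56 mm wide (x; 74 over the shoulders), 34 mm thick (y), from 58 to 98 mm above the origin; neck stump up to 110 mm. Grip the chest across y at about 78 mm.
- bear: Loose, brittle yellowish plaster, 0.2-0.45 kg, upright. Origin: centre of the foot's underside, z up. Lying bear: oblong foot 104 (x) x 56 (y) mm, 12 mm thick; trunk a rounded block 66 mm long (x, middle at x = +10 mm), 38 mm wide (y), from 12 to 57 mm above the origin; round head at -x, ears up to 66 mm. Grip the trunk across y, 0 to 10 mm to +x of the origin, at about 36 mm, above the foot.
- plinth_round: Fixed to the bench, 40 mm high, flat top. Dark brown wood like the other plinths. Origin: centre of its underside, on the bench. Round block, 90 mm diameter. The head's place; at the start the torso stands on it.
- plinth_square: Fixed to the bench, 40 mm high, flat top. Dark brown wood like the other plinths. Origin: centre of its underside, on the bench. Square block, 86 x 86 mm, edges along its x and y. The torso's place; at the start the bear stands on it.
- plinth_oblong: Fixed to the bench, 40 mm high, flat top. Dark brown wood like the other plinths. Origin: centre of its underside, on the bench. Oblong block, 130 (x) x 82 (y) mm. The bear's place; at the start the head stands on it.
- turntable: Modelling turntable, dark steel disc 140 mm in diameter on a short foot; its flat top lies 45 mm above the bench. Fixed, does not turn. Empty at the start: the free waiting place. Origin: on the axis, at bench height.
- bottle: Bystander: clear plastic bottle, 60 mm diameter, 170 mm high, standing on the bench, to be left alone. Origin: centre of its underside.
- tin: Bystander: small aluminium tin, 42 mm diameter, 40 mm high, standing among the plinths (the flatter steel disc nearby, 46 mm across and 22 mm high, is something else), to be left alone. Origin: centre of its underside.

How it is judged:
On the way:
1. one of the three studies stands upright and released on the turntable (((horizontal distance between head and turntable below 0.05 m and z of head in the frame of turntable between 0.04 and 0.05 m and angle between head's own z axis and vertical below 0.1 rad and contact force between the fingers and head below 0.1 N and linear speed of head below 0.02 m/s) or (horizontal distance between torso and turntable below 0.05 m and z of torso in the frame of turntable between 0.04 and 0.05 m and angle between torso's own z axis and vertical below 0.1 rad and contact force between the fingers and torso below 0.1 N and linear speed of torso below 0.02 m/s) or (horizontal distance between bear and turntable below 0.05 m and z of bear in the frame of turntable between 0.04 and 0.05 m and angle between bear's own z axis and vertical below 0.1 rad and contact force between the fingers and bear below 0.1 N and linear speed of bear below 0.02 m/s))), for 0.2 s.
At the end, for the whole second after the job is handed in: Head on the round plinth, torso on the square one, bear on the oblong one: each within 12 mm of its centre, foot on its top (within 5 mm), upright within 0.1 rad, torso and bear parallel to the edges within 0.2 rad (any way round), all released and at rest (horizontal distance between head and plinth_round below 0.012 m and z of head in the frame of plinth_round between 0.035 and 0.045 m and angle between each of head, torso, bear's own z axis and vertical below 0.1 rad and contact force between the fingers and head below 0.1 N and linear speed of each of head, torso, bear below 0.02 m/s and horizontal distance between torso and plinth_square below 0.012 m and z of torso in the frame of plinth_square between 0.035 and 0.045 m and contact force between the fingers and torso below 0.1 N and horizontal distance between bear and plinth_oblong below 0.012 m and z of bear in the frame of plinth_oblong between 0.035 and 0.045 m and contact force between the fingers and bear below 0.1 N and angular speed of each of head, torso, bear below 0.1 rad/s and angle between the x axis of bear and the x axis of plinth_oblong, either way round below 0.2 rad and (angle between the x axis of torso and the x axis of plinth_square, either way round below 0.2 rad or angle between the x axis of torso and the y axis of plinth_square, either way round below 0.2 rad)); the robot touches nothing.
It fails at once if a study tips over (leans more than 0.5 rad) (angle between any of head, torso, bear's own z axis and vertical above 0.5 rad).
It fails at once if a study is dropped (falls free of the fingers faster than 0.7 m/s, as from 25 mm or more) ((linear speed of head above 0.7 m/s and contact force between the fingers and head below 0.1 N) or (linear speed of torso above 0.7 m/s and contact force between the fingers and torso below 0.1 N) or (linear speed of bear above 0.7 m/s and contact force between the fingers and bear below 0.1 N)).
It fails at once if the bottle is shifted by more than 30 mm or knocked over (distance of bottle from where it was at the start of the episode above 0.03 m or angle between bottle's own z axis and vertical above 0.4 rad).
It fails at once if the tin is shifted by more than 30 mm or knocked over (distance of tin from where it was at the start of the episode above 0.03 m or angle between tin's own z axis and vertical above 0.4 rad).
It also fails if it takes over 120 s, if anything falls off the work surface, if the arm or the gripper's body presses on something with over 40 N, if the wrist force passes 120 N, or if a joint passes its speed limit or range.

## Working session

There is one attempt and no reset: what is moved stays moved. The work goes in short steps, Python scripts to look and compute and a shell command to move; the robot and the scene stay as the last step left them, time stands still between calls to the robot, and variables do not carry over. Pictures are saved under pics/ and viewed, about 12 in all and at most 16, crops included, and the job is handed in when it is done.

```bash
ls; mkdir -p pics
cat > h.py <<'E'
import numpy as np, cv2
from station import ctrl
def K(n):
    p=ctrl.camera_params(n); f=200/np.tan(np.radians(p["vertical_fov"])/2)
    return f,p["cx"],p["cy"],np.array(p["camera_from_world"])
def cloud(n,d):
    f,cx,cy,T=K(n); v,u=np.mgrid[:400,:640]
    P=np.stack([(u-cx)*d/f,(v-cy)*d/f,d,np.ones_like(d)],-1)
    W=(P@np.linalg.inv(T).T)[...,:3]; W[d<=0]=np.nan; return W
def ray(n,px,z):
    f,cx,cy,T=K(n); Ti=np.linalg.inv(T); o=Ti[:3,3]
    r=Ti[:3,:3]@np.array([(px[0]-cx)/f,(px[1]-cy)/f,1]); return o+r*(z-o[2])/r[2]
def snap(n,name):
    im,d=ctrl.camera(n); cv2.imwrite(f"pics/{name}.png",im[...,::-1]); np.save(f"pics/{name}.npy",d); return im,d
E
python3 - <<'E'
from h import *
np.set_printoptions(precision=3,suppress=True)
for n in("top","side"):
    im,d=snap(n,n+"0"); print(n,K(n)[3], K(n)[:3])
    for l in "head torso bear plinth_round plinth_square plinth_oblong turntable bottle tin".split():
        z={'head':.04,'torso':.04,'bear':.04}.get(l,0)
        for r in ctrl.place_of(n,l)[:2]: print(l,round(r["score"],2),np.array(r["centre"]),ray(n,r["centre"],z))
print(ctrl.get_obs())
E
```

```text
pics
top [[ 0.005 -1.    -0.008  0.039]
 [-0.991 -0.004 -0.132  0.519]
 [ 0.132  0.009 -0.991  0.891]
 [ 0.     0.     0.     1.   ]] (np.float64(456.6342568951362), 310.75775959521945, 196.6656741273979)
head 0.57 [312.  224.9] [0.461 0.038 0.04 ]
torso 0.75 [393.3 153.8] [ 0.607 -0.127  0.04 ]
torso 0.69 [463.3 224.7] [ 0.463 -0.263  0.04 ]
bear 0.79 [202.2 168.6] [0.575 0.262 0.04 ]
plinth_round 0.64 [385.3 156.8] [ 0.61  -0.117  0.   ]
plinth_square 0.86 [210.  171.5] [ 0.577  0.256 -0.   ]
plinth_oblong 0.9 [313.6 223.5] [0.467 0.035 0.   ]
turntable 0.6 [462.2 225.3] [ 0.465 -0.274  0.   ]
turntable 0.24 [310.2 224.3] [0.466 0.042 0.   ]
bottle 0.79 [176.7 256.8] [0.397 0.319 0.   ]
bottle 0.5 [206.5 172.4] [0.575 0.263 0.   ]
tin 0.93 [302.5 161.1] [0.6   0.059 0.   ]
tin 0.19 [308.3 225.5] [0.463 0.046 0.   ]
side [[-0.94  -0.342 -0.008  0.505]
 [-0.255  0.718 -0.647  0.14 ]
 [ 0.227 -0.606 -0.762  1.053]
 [ 0.     0.     0.     1.   ]] (np.float64(503.2487886785533), 319.9016307488188, 198.68681485382686)
head 0.7 [348. 211.] [0.456 0.041 0.04 ]
torso 0.9 [310.8 146. ] [ 0.605 -0.124  0.04 ]
bear 0.85 [256.6 278.2] [0.574 0.263 0.04 ]
plinth_round 0.98 [312.7 155.9] [ 0.604 -0.131  0.   ]
plinth_square 0.8 [256.4 290.7] [0.576 0.269 0.   ]
plinth_oblong 0.6 [350.  220.9] [0.452 0.035 0.   ]
turntable 0.86 [382.5 133.6] [ 0.46  -0.269  0.   ]
turntable 0.23 [260.1 288.4] [0.571 0.262 0.   ]
bottle 0.64 [332.  337.4] [0.399 0.313 0.   ]
tin 0.73 [287.3 206.4] [0.601 0.043 0.   ]
{'time_s': 1.0, 'qpos': array([-1.203,  0.3  ,  1.521,  0.   ,  1.321, -0.067]), 'joint_vel': array([-0.   ,  0.   , -0.001,  0.001,  0.001,  0.   ]), 'tau': array([ -0.   , -53.166, -35.292,   0.071,   0.021,  -0.   ]), 'ee_pos': array([ 0.232, -0.499,  0.205]), 'eef_rot': array([-3.142, -0.   , -1.136]), 'force': array([-0.354,  0.876, -0.119]), 'moment': array([ 0.012,  0.044, -0.036]), 'grip_width': 0.09399103659527011}
```

View pics/top0.png

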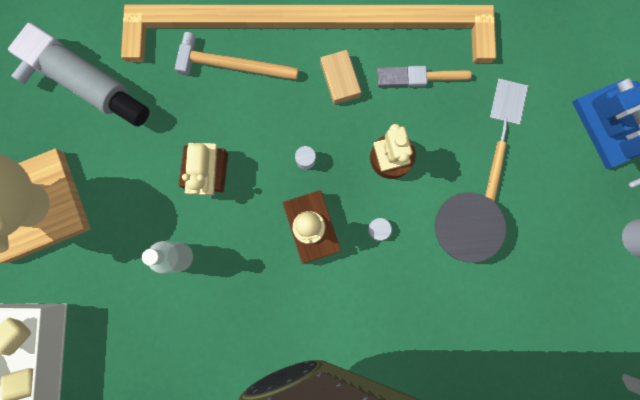

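View pics/side0.png

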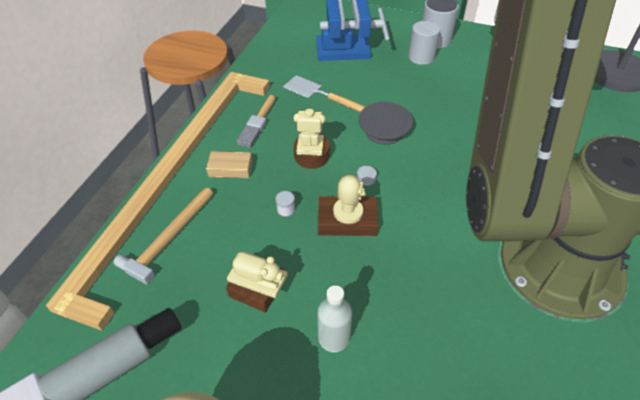

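The top view shows the bear on the square plinth (203,170), the head on the oblong one (310,228), the torso on the round one (392,150), the tin at (306,157), a steel disc at (380,230), and the turntable at (470,227). Next I measure these from the depth clouds.

```bash
cat >> h.py <<'E'
def pts(names=("top","side"),tag="0",c=(0,0),r=.1,z=(0,1)):
    o=[]
    for n in names:
        W=cloud(n,np.load(f"pics/{n}{tag}.npy")).reshape(-1,3)
        im=cv2.imread(f"pics/{n}{tag}.png").reshape(-1,3).astype(float)
        k=(np.hypot(W[:,0]-c[0],W[:,1]-c[1])<r)&(W[:,2]>z[0])&(W[:,2]<z[1])
        o.append(np.c_[W[k],im[k]])
    return np.vstack(o)
def rect(P):
    (c,s,a)=cv2.minAreaRect((P[:,:2]*1000).astype(np.float32)); return "n%d c(%.1f %.1f) size(%.1f %.1f) ang%.1f"%(len(P),*c,*s,a)
E
python3 - <<'E'
from h import *
S=dict(bear=(.575,.262,.075),head=(.461,.038,.085),torso=(.607,-.125,.07),turn=(.463,-.27,.09),bottle=(.398,.316,.05),tin=(.6,.053,.05),disc=(.455,-.115,.05))
for k,(x,y,r) in S.items():
  for n in("top","side"):
    P=pts((n,),c=(x,y),r=r)
    print(k,n,"zmax %.3f"%P[:,2].max())
    for a,b in {'bear':[(.034,.045),(.046,.056),(.088,.11)],'head':[(.034,.045),(.046,.056),(.09,.13),(.13,.15)],'torso':[(.034,.045),(.046,.056),(.1,.135),(.128,.142),(.145,.155)],'turn':[(.04,.052)],'bottle':[(.05,.12)],'tin':[(.03,.05)],'disc':[(.015,.03)]}[k]:
      Q=P[(P[:,2]>a)&(P[:,2]<b)]
      if len(Q)>5: print("  ",a,b,"zmed %.4f"%np.median(Q[:,2]),rect(Q),"mean",(Q[:,:2].mean(0)*1000).round(1))
E
```

```text
bear top zmax 0.108
   0.034 0.045 zmed 0.0399 n551 c(574.1 265.1) size(87.2 103.3) ang85.5 mean [577.4 256.2]
   0.046 0.056 zmed 0.0519 n401 c(574.5 264.0) size(56.9 104.6) ang88.4 mean [571.8 247.7]
   0.088 0.11 zmed 0.0962 n822 c(568.0 264.2) size(40.2 96.0) ang89.3 mean [570.  262.6]
bear side zmax 0.108
   0.034 0.045 zmed 0.0405 n462 c(562.2 283.1) size(119.9 69.3) ang38.3 mean [574.9 294.9]
   0.046 0.056 zmed 0.0523 n480 c(572.8 262.3) size(58.4 104.5) ang88.4 mean [567.5 279.6]
   0.088 0.11 zmed 0.0968 n768 c(566.5 264.3) size(95.1 39.9) ang1.3 mean [567.5 265.6]
head top zmax 0.152
   0.034 0.045 zmed 0.0400 n1847 c(459.6 40.7) size(130.0 82.0) ang18.4 mean [459.4  38.1]
   0.046 0.056 zmed 0.0518 n214 c(457.5 45.1) size(61.2 61.2) ang0.7 mean [448.9  43.4]
   0.09 0.13 zmed 0.1281 n106 c(454.4 46.8) size(47.4 52.5) ang69.2 mean [446.6  44.7]
   0.13 0.15 zmed 0.1425 n482 c(455.7 45.4) size(46.7 43.2) ang9.7 mean [455.6  45.4]
head side zmax 0.152
   0.034 0.045 zmed 0.0405 n1159 c(459.1 39.1) size(129.8 85.3) ang18.4 mean [457.5  46. ]
   0.046 0.056 zmed 0.0524 n382 c(
[... 1376 characters left out ...]
.1) size(138.7 141.2) ang13.2 mean [ 458.4 -272.6]
bottle top zmax 0.174
   0.05 0.12 zmed 0.1071 n614 c(397.4 310.7) size(58.5 53.5) ang5.0 mean [397.6 298.9]
bottle side zmax 0.174
   0.05 0.12 zmed 0.1021 n859 c(395.0 317.2) size(59.3 52.3) ang16.0 mean [391.  330.3]
tin top zmax 0.044
   0.03 0.05 zmed 0.0401 n331 c(603.1 54.3) size(40.7 38.9) ang0.2 mean [602.3  54. ]
tin side zmax 0.045
   0.03 0.05 zmed 0.0404 n255 c(603.0 52.3) size(40.3 42.9) ang23.1 mean [601.5  55.2]
disc top zmax 0.027
   0.015 0.03 zmed 0.0219 n396 c(456.1 -98.7) size(42.9 44.7) ang0.2 mean [456.1 -98.6]
disc side zmax 0.028
   0.015 0.03 zmed 0.0225 n241 c(456.2 -99.9) size(43.7 46.4) ang23.1 mean [455.3 -98.3]
```

Run:
```python
from h import *
from scipy.optimize import minimize
# head nose
P=pts(c=(.456,.046),r=.05,z=(.06,.15)); d=P[:,:2]*1000-[456,45.9]; R=np.hypot(*d.T); k=R>25.5
a=np.degrees(np.arctan2(d[k,1],d[k,0])); print("nose",k.sum(),a.round()[:60],P[k,2].round(3)[:10], R.max())
# bear ears
P=pts(c=(.57,.264),r=.08,z=(.101,.12)); print("ears",P[:,:2].mean(0))
# plinth masks: brown via colour, z .03-.0445
for nm,c in(("sq",(.574,.264)),("rd",(.604,-.124)),("ob",(.4595,.0405))):
  for n in("top","side"):
    P=pts((n,),c=c,r=.085,z=(.034,.045)); b,g,r=P[:,3:].T
    Q=P[(r<150)&(r>g*1.2)]; print(nm,n,rect(Q))
    H=cv2.convexHull((Q[:,:2]*1000).astype(np.float32))[:,0]
    if nm=="sq":
      def f(p):
        t=np.radians(p[2]);e=(H-p[:2])@np.array([[np.cos(t),-np.sin(t)],[np.sin(t),np.cos(t)]])
        return np.abs(np.abs(e).max(1)-43).sum()
      m=min((minimize(f,[574,264,s],method="Nelder-Mead",options=dict(maxiter=2000)) for s in(-10,0,10)),key=lambda m:m.fun)
      print(m.x.round(1),m.fun/len(H))
    if nm=="rd":
      f=lambda p:np.abs(np.hypot(*(H-p).T)-44.5).sum(); m=minimize(f,[604,-124],method="Nelder-Mead"); print(m.x,m.fun/len(H))
im=cv2.imread("pics/top0.png"); cv2.imwrite("pics/c1.png",np.hstack([cv2.resize(im[y-45:y+45,x-45:x+45],(390,390),interpolation=cv2.INTER_CUBIC) for x,y in((205,170),(312,228))]))
```

```text
nose 55 [-138. -143. -140. -149. -146.  154.  158.  162.  159. -178. -174. -170.
 -166. -178. -174. -171. -167. -178. -175. -171. -168. -175. -172. -168.
 -130. -142. -142. -148. -142. -169. -172. -167.  165. -175. -174. -172.
  165. -173. -170. -172. -170.  159.  163. -173. -172. -172. -169. -172.
 -175. -176. -171. -177. -170. -176. -172.] [0.127 0.129 0.128 0.129 0.13  0.127 0.131 0.128 0.124 0.125] 32.42853870167655
ears [0.54546695 0.2644286 ]
sq top n435 c(577.8 263.4) size(84.2 83.4) ang85.0
[578.1 263.5  -2.7] 0.8326779993464469
sq side n347 c(577.8 265.6) size(84.4 83.4) ang87.2
[575.1 264.4  -4.8] 1.1299238107463434
rd top n370 c(601.8 -125.4) size(88.2 78.4) ang80.7
[ 607.01623423 -126.57119213] 0.5957094611879374
rd side n179 c(601.7 -116.8) size(84.1 70.4) ang21.9
[ 605.42317361 -125.31584396] 1.2547727445040397
ob top n1686 c(459.1 40.1) size(128.2 79.9) ang18.3
ob side n1009 c(457.5 40.0) size(127.3 82.5) ang18.3
```

View pics/c1.png

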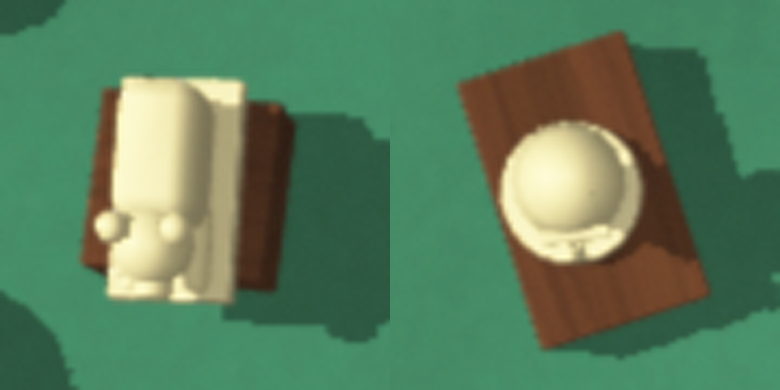

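```bash
cat > plan.py <<'E'
# plan.py x y z yawdeg (mm): rotation wz, then tool-frame shift (cm) at the final yaw
import sys
from h import *
from scipy.spatial.transform import Rotation as Ro
o=ctrl.get_obs(); np.set_printoptions(precision=2,suppress=True)
x,y,z,yaw=map(float,sys.argv[1:5])
d=np.array([x,y,z])-o["ee_pos"]*1000
y0=np.degrees(o["eef_rot"][2]); dy=(yaw-y0+180)%360-180
R=Ro.from_euler("xyz",[180,0,yaw],degrees=True)
print("t %.2f"%o["time_s"],"pos",o["ee_pos"]*1000,"rpy",np.degrees(o["eef_rot"]),"| wz %.3f"%-np.radians(dy),"shift cm",R.inv().apply(d)/10,"F",o["force"],"grip %.4f"%o["grip_width"])
E
python3 plan.py 456 46 205 -82
```

```text
t 1.00 pos [ 231.67 -498.81  205.46] rpy [-180.     -0.    -65.09] | wz 0.295 shift cm [-50.83 -29.8    0.05] F [-0.35  0.88 -0.12] grip 0.0940
```

```bash
python3 -m inch '[0,0,0,0,0,0.148,1, 0,0,0,0,0,0.147,1, -2,-1.1,0,0,0,0,1, -3.6,-2.1,0,0,0,0,1, -3.6,-2.1,0,0,0,0,1, -3.6,-2.1,0,0,0,0,1, -3.6,-2.1,0,0,0,0,1, -3.6,-2.1,0,0,0,0,1, -3.6,-2.1,0,0,0,0,1, -3.6,-2.1,0,0,0,0,1, -3.6,-2.1,0,0,0,0,1, -3.6,-2.1,0,0,0,0,1, -3.6,-2.1,0,0,0,0,1, -3.6,-2.1,0,0,0,0,1, -3.6,-2.1,0,0,0,0,1, -3.6,-2.1,0,0,0,0,1, -2,-1.4,0,0,0,0,1, 0,0,0,0,0,0,1]' 20; python3 plan.py 456 46 92 -82
```

```text
time_s: 3.25
ee_pos: [0.4562, 0.0467, 0.2053]
eef_rot: [3.141, 0.0, -1.429]
force: [-0.8, -0.2, -0.4]
grip_width: 0.0937
t 3.25 pos [456.15  46.71 205.27] rpy [179.98   0.   -81.87] | wz 0.002 shift cm [ 0.07  0.02 11.33] F [-0.78 -0.25 -0.37] grip 0.0937
```

```bash
python3 -m inch '[0.05,0,2,0,0,0,1, 0,0,2,0,0,0,1, 0,0,2,0,0,0,1, 0,0,2,0,0,0,1, 0,0,1.5,0,0,0,1, 0,0,1.2,0,0,0,1, 0,0,0.6,0,0,0,1, 0,0,0,0,0,0,1, 0,0,0,0,0,0,0.4, 0,0,0,0,0,0,0.4, 0,0,0,0,0,0,0.4, 0,0,0,0,0,0,0.4, 0,0,0,0,0,0,0.4]' 25; python3 plan.py 459 -275 97 -82
```

```text
time_s: 4.88
ee_pos: [0.4561, 0.0452, 0.0925]
eef_rot: [-3.141, -0.0, -1.431]
force: [-0.1, 0.3, -0.9]
grip_width: 0.0478
t 4.88 pos [456.08  45.24  92.5 ] rpy [-179.99   -0.    -81.99] | wz 0.000 shift cm [31.75  4.17 -0.45] F [-0.07  0.27 -0.94] grip 0.0478
```

```bash
python3 -m inch '[0,0,-0.5,0,0,0,0.2, 0,0,-1.5,0,0,0,0.2, 0,0,-2,0,0,0,0.2, 0,0,-2,0,0,0,0.2, 1.75,0.17,-1,0,0,0,0.2, 3,0.4,0,0,0,0,0.2, 3,0.4,0,0,0,0,0.2, 3,0.4,0,0,0,0,0.2, 3,0.4,0,0,0,0,0.2, 3,0.4,0,0,0,0,0.2, 3,0.4,0,0,0,0,0.2, 3,0.4,0,0,0,0,0.2, 3,0.4,0,0,0,0,0.2, 3,0.4,0,0,0,0,0.2, 2,0.3,0,0,0,0,0.2, 1,0.1,0,0,0,0,0.2, 0,0,0,0,0,0,0.2]' 25; python3 plan.py 459 -275 97.5 -82
```

```text
time_s: 7.0
ee_pos: [0.459, -0.2749, 0.1625]
eef_rot: [3.142, 0.0, -1.431]
force: [0.4, 0.7, -2.5]
grip_width: 0.0474
t 7.00 pos [ 459.01 -274.93  162.53] rpy [180.     0.01 -82.01] | wz -0.000 shift cm [0.01 0.   6.5 ] F [ 0.35  0.67 -2.53] grip 0.0474
```

```bash
python3 -m inch '[0,0,2,0,0,0,0.2, 0,0,2,0,0,0,0.2, 0,0,1,0,0,0,0.2, 0,0,0.8,0,0,0,0.2, 0,0,0.4,0,0,0,0.2, 0,0,0.2,0,0,0,0.2, 0,0,0,0,0,0,0.2]'; python3 -m inch '[0,0,0.05,0,0,0,0.2,0,0,0.05,0,0,0,0.2,0,0,0,0,0,0,0.2]'
```

```text
time_s: 7.88
ee_pos: [0.4591, -0.275, 0.0987]
eef_rot: [-3.141, -0.0, -1.431]
force: [-0.8, -1.0, -2.7]
grip_width: 0.0475
time_s: 8.25
ee_pos: [0.459, -0.275, 0.0975]
eef_rot: [-3.141, -0.0, -1.431]
force: [0.4, -0.1, -1.9]
grip_width: 0.0474
```

```bash
python3 -m inch '[0,0,0.05,0,0,0,0.2,0,0,0,0,0,0,0.2]'; python3 -m inch '[0,0,0.05,0,0,0,0.2,0,0,0,0,0,0,0.2]'
```

```text
time_s: 8.5
ee_pos: [0.4591, -0.2751, 0.0975]
eef_rot: [-3.141, -0.0, -1.431]
force: [-2.1, -0.5, 5.6]
grip_width: 0.0474
time_s: 8.75
ee_pos: [0.4592, -0.2751, 0.0974]
eef_rot: [-3.141, -0.001, -1.431]
force: [-3.7, 2.7, 9.8]
grip_width: 0.0477
```

Contact made. Release slowly, retreat up, then go over the bear while re-imaging.

```bash
python3 -m inch '[0,0,-0.1,0,0,0,0.48, 0,0,0,0,0,0,0.52, 0,0,0,0,0,0,0.6, 0,0,0,0,0,0,0.8, 0,0,0,0,0,0,1, 0,0,0,0,0,0,1, 0,0,-1,0,0,0,1, 0,0,-2.5,0,0,0,1, 0,0,-4,0,0,0,1, 0,0,-4,0,0,0,1, 0,0,-1,0,0,0,1, 0,0,0,0,0,0,1]'; python3 plan.py 578 263 215 -91.5
python3 - <<'E'
from h import *
for n in("top","side"): snap(n,n+"1")
for n in("top","side"):
  P=pts((n,),"1",(.459,-.275),.06,(.135,.17)); print("head top",rect(P),P[:,2].max())
  P=pts((n,),"1",(.459,-.275),.06,(.052,.061)); print("foot",rect(P))
E
```

```text
time_s: 10.25
ee_pos: [0.459, -0.2749, 0.2225]
eef_rot: [-3.141, -0.0, -1.431]
force: [0.7, 0.3, -0.6]
grip_width: 0.0942
t 10.25 pos [ 458.98 -274.94  222.55] rpy [-179.98   -0.02  -81.99] | wz 0.166 shift cm [-54.09 -10.49   0.75] F [ 0.67  0.3  -0.62] grip 0.0942
head top n23 c(453.4 -257.8) size(43.0 7.9) ang8.7 0.1438044267378351
foot n413 c(458.8 -265.0) size(63.0 46.3) ang5.3
head top n217 c(456.9 -269.8) size(46.5 36.7) ang17.3 0.15737122724212083
foot n249 c(459.6 -270.8) size(62.0 60.9) ang8.9
```

```bash
python3 -m inch '[0,0,0,0,0,0.166,1, -2,-0.4,0,0,0,0,1, -3.6,-0.7,0,0,0,0,1, -3.6,-0.7,0,0,0,0,1, -3.6,-0.7,0,0,0,0,1, -3.6,-0.7,0,0,0,0,1, -3.6,-0.7,0,0,0,0,1, -3.6,-0.7,0,0,0,0,1, -3.6,-0.7,0,0,0,0,1, -3.6,-0.7,0,0,0,0,1, -3.6,-0.7,0,0,0,0,1, -3.6,-0.7,0,0,0,0,1, -3.6,-0.7,0,0,0,0,1, -3.6,-0.7,0,0,0,0,1, -3.6,-0.7,0,0,0,0,1, -3.6,-0.7,0,0,0,0,1, -3.6,-0.7,0,0,0,0,1, -1.69,-0.29,0,0,0,0,1, 0,0,0,0,0,0,1]'; python3 plan.py 578.5 263 58 -91.5
```

```text
time_s: 12.72
ee_pos: [0.5849, 0.3004, 0.2212]
eef_rot: [3.14, -0.001, -1.592]
force: [0.5, -0.0, 0.6]
grip_width: 0.0938
t 12.72 pos [584.93 300.42 221.23] rpy [179.91  -0.04 -91.23] | wz 0.005 shift cm [ 3.76  0.54 16.32] F [ 0.46 -0.03  0.63] grip 0.0938
```

```bash
python3 -m inch '[1.9,0.27,0,0,0,0.005,1, 1.86,0.27,0,0,0,0,1, 0,0,2,0,0,0,1, 0,0,3.5,0,0,0,1, 0,0,3.5,0,0,0,1, 0,0,0,0,0,0,1]'; python3 plan.py 578.5 263 58 -91.5
```

```text
time_s: 13.48
ee_pos: [0.5779, 0.2605, 0.1301]
eef_rot: [3.137, -0.002, -1.601]
force: [0.2, -0.1, 0.2]
grip_width: 0.0939
t 13.47 pos [577.94 260.49 130.1 ] rpy [179.73  -0.11 -91.73] | wz -0.004 shift cm [-0.25 -0.05  7.21] F [ 0.21 -0.07  0.24] grip 0.0939
```

```bash
python3 -m inch '[0,0,0,0,0,0,1, 0,0,0,0,0,0,1]'; python3 plan.py 578.5 263 58 -91.5
```

```text
time_s: 13.72
ee_pos: [0.58, 0.2615, 0.1342]
eef_rot: [-3.139, 0.001, -1.602]
force: [-0.8, -0.2, -0.4]
grip_width: 0.0938
t 13.72 pos [580.01 261.52 134.19] rpy [-179.87    0.05  -91.77] | wz -0.005 shift cm [-0.14  0.16  7.62] F [-0.76 -0.15 -0.44] grip 0.0938
```

```bash
python3 -m inch '[-0.14,0.15,1,0,0,0,1, 0,0,2,0,0,0,1, 0,0,2,0,0,0,1, 0,0,1.5,0,0,0,1, 0,0,0.8,0,0,0,1, 0,0,0.2,0,0,0,1, 0,0,0,0,0,0,1, 0,0,0,0,0,0,1]'; python3 plan.py 578.5 263 58 -91.5
```

```text
time_s: 14.72
ee_pos: [0.5783, 0.2629, 0.0581]
eef_rot: [-3.141, 0.0, -1.602]
force: [0.4, 0.2, -0.2]
grip_width: 0.0936
t 14.72 pos [578.32 262.92  58.07] rpy [-179.95    0.02  -91.79] | wz -0.005 shift cm [-0.01 -0.02  0.01] F [ 0.43  0.16 -0.22] grip 0.0936
```

```bash
python3 -m inch '[0,0,0,0,0,0,0.3, 0,0,0,0,0,0,0.3, 0,0,0,0,0,0,0.3, 0,0,0,0,0,0,0.3, 0,0,0,0,0,0,0.3, 0,0,-0.5,0,0,0,0.3, 0,0,-1.5,0,0,0,0.3, 0,0,-2,0,0,0,0.3, 0,0,-2,0,0,0,0.3, 0,0,-2,0,0,0,0.3, 0,0,0,0,0,0,0.3, 0,0,0,0,0,0,0.3]' 25; python3 plan.py 463.6 41.8 58 -71.6
python3 - <<'E'
from h import *
for n in("top","side"): snap(n,n+"2")
for n in("top","side"):
    P=pts((n,),"2",(.576,.264),.085,(.034,.045)); print(n,rect(P[P[:,5]>P[:,4]*1.2]))
E
```

```text
time_s: 16.23
ee_pos: [0.5778, 0.2627, 0.1371]
eef_rot: [3.141, -0.0, -1.602]
force: [0.5, -0.4, -1.6]
grip_width: 0.0381
t 16.23 pos [577.81 262.73 137.14] rpy [179.97  -0.01 -91.79] | wz -0.352 shift cm [17.36 17.81  7.91] F [ 0.5  -0.43 -1.56] grip 0.0381
top n458 c(575.5 238.0) size(32.9 83.5) ang85.2
side n1188 c(576.8 264.6) size(86.6 84.6) ang85.3
```

View pics/side2.png

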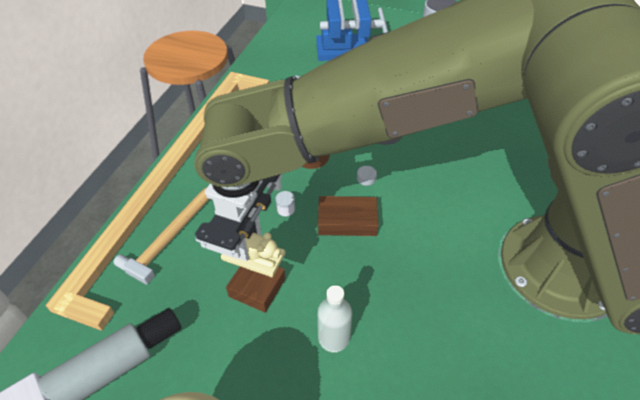

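The side picture shows the bear hanging level in the gripper at (255,250), with the square plinth free at (257,287). Rotate and carry it to the oblong plinth.

```bash
python3 -m inch '[0,0,0,0,0,-0.12,0.3, 0,0,0,0,0,-0.12,0.3, 0,0,0,0,0,-0.112,0.3, 1.36,1.41,0,0,0,0,0.3, 2,2.05,0,0,0,0,0.3, 2,2.05,0,0,0,0,0.3, 2,2.05,0,0,0,0,0.3, 2,2.05,0,0,0,0,0.3, 2,2.05,0,0,0,0,0.3, 2,2.05,0,0,0,0,0.3, 2,2.05,0,0,0,0,0.3, 1.3,1.35,0,0,0,0,0.3, 0.7,0.7,0,0,0,0,0.3, 0,0,0,0,0,0,0.3, 0,0,0,0,0,0,0.3]'; python3 plan.py 463.6 41.8 58 -71.6
```

```text
time_s: 18.2
ee_pos: [0.4641, 0.0424, 0.1374]
eef_rot: [-3.141, 0.0, -1.25]
force: [0.5, 0.5, -2.9]
grip_width: 0.0377
t 18.20 pos [464.06  42.37 137.44] rpy [-179.99    0.    -71.6 ] | wz -0.000 shift cm [0.04 0.06 7.94] F [ 0.5   0.53 -2.88] grip 0.0377
```

```bash
python3 -m inch '[0.04,0.06,2,0,0,0,0.3, 0,0,2,0,0,0,0.3, 0,0,2,0,0,0,0.3, 0,0,1,0,0,0,0.3, 0,0,0.5,0,0,0,0.3, 0,0,0.25,0,0,0,0.3, 0,0,0,0,0,0,0.3]'; python3 -m inch '[0,0,0.1,0,0,0,0.3,0,0,0.05,0,0,0,0.3,0,0,0,0,0,0,0.3]';python3 -m inch '[0,0,0.05,0,0,0,0.3,0,0,0,0,0,0,0.3,0,0,0,0,0,0,0.3]'
```

```text
time_s: 19.08
ee_pos: [0.4637, 0.0417, 0.0615]
eef_rot: [-3.14, 0.0, -1.25]
force: [-7.4, 0.6, 14.3]
grip_width: 0.0381
time_s: 19.45
ee_pos: [0.464, 0.0418, 0.0613]
eef_rot: [-3.139, -0.0, -1.25]
force: [-15.1, 2.2, 33.3]
grip_width: 0.0379
time_s: 19.82
ee_pos: [0.4644, 0.0419, 0.061]
eef_rot: [-3.138, -0.0, -1.25]
force: [-14.5, 4.0, 33.9]
grip_width: 0.0381
```

Contact came 3 mm early, so I ease off and look for a tilt.

```bash
python3 -m inch '[0,0,-0.15,0,0,0,0.3,0,0,0,0,0,0,0.3]'
python3 - <<'E'
from h import *
im,_=snap("side","side3"); snap("top","top3"); cv2.imwrite("pics/c3.png",cv2.resize(im[150:260,280:420],(763,600),interpolation=cv2.INTER_CUBIC)[...,::-1])
P=pts(("side",),"3",(.459,.040),.08,(.046,.06)); Q=P[(P[:,5]>140)&(P[:,3]<P[:,5]*.9)]
d=(Q[:,:2]-[.459,.0403]); t=np.radians(18.4); u=d@[np.cos(t),np.sin(t)]*1000
for a in range(-55,56,10):
    k=(u>a)&(u<a+10); print(a,k.sum(),(np.median(Q[k,2])*1000).round(1) if k.any() else "")
E
```

```text
time_s: 20.08
ee_pos: [0.4642, 0.0417, 0.061]
eef_rot: [-3.139, -0.0, -1.25]
force: [-5.2, 2.3, 14.2]
grip_width: 0.0376
-55 39 52.2
-45 41 53.0
-35 42 52.3
-25 32 52.7
-15 37 52.6
-5 30 51.6
5 25 52.1
15 39 52.0
25 40 52.7
35 49 52.6
45 74 52.8
55 0
```

View pics/c3.png

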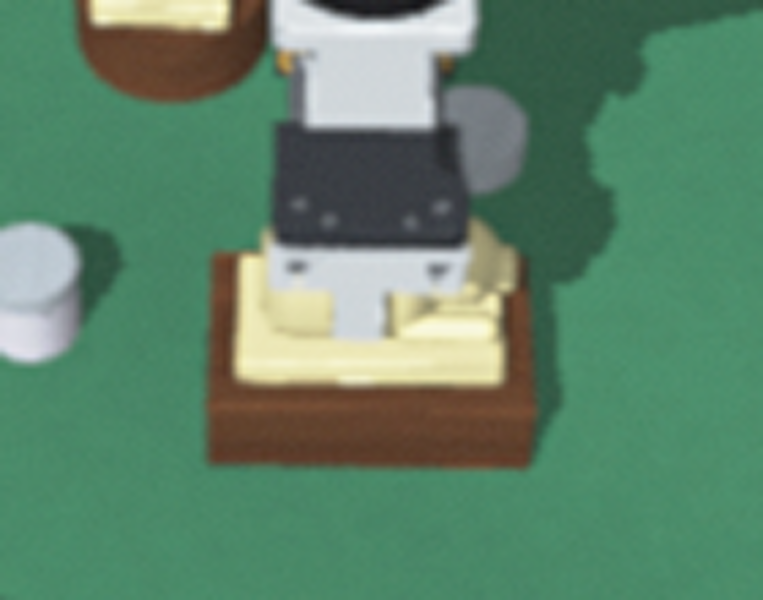

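The bear's foot lies flat at z≈52 mm and parallel to the plinth, so the bear had only slipped 3 mm in the grip. I release it and use more force for the torso.

```bash
python3 -m inch '[0,0,-0.1,0,0,0,0.3, 0,0,0,0,0,0,0.4, 0,0,0,0,0,0,0.43, 0,0,0,0,0,0,0.5, 0,0,0,0,0,0,0.7, 0,0,0,0,0,0,1, 0,0,0,0,0,0,1, 0,0,-1,0,0,0,1, 0,0,-2.5,0,0,0,1, 0,0,-4,0,0,0,1, 0,0,-4,0,0,0,1, 0,0,-3,0,0,0,1, 0,0,-1.4,0,0,0,1, 0,0,0,0,0,0,1]'; python3 plan.py 607.8 -121 215 -74
python3 - <<'E'
from h import *
for n in("top","side"):
  snap(n,n+"4"); P=pts((n,),"4",(.459,.040),.08,(.047,.058)); print("foot",rect(P[P[:,5]>130]),P[:,2].max())
  P=pts((n,),"4",(.607,-.122),.08,(.128,.142)); print("torso",rect(P))
E
```

```text
time_s: 21.92
ee_pos: [0.4634, 0.0414, 0.2198]
eef_rot: [-3.141, -0.0, -1.25]
force: [-0.2, 0.1, 0.1]
grip_width: 0.094
t 21.93 pos [463.43  41.35 219.76] rpy [-179.95   -0.02  -71.62] | wz 0.042 shift cm [19.59 -9.4   0.48] F [-0.16  0.13  0.07] grip 0.0940
foot n186 c(431.7 31.4) size(44.9 55.9) ang17.4 0.05761355358330711
torso n538 c(607.7 -121.2) size(72.6 35.0) ang15.8
foot n418 c(458.3 40.7) size(103.5 57.5) ang17.4 0.057959223255694026
torso n293 c(607.6 -121.4) size(72.0 37.8) ang10.0
```

```bash
python3 -m inch '[0,0,0,0,0,0.042,1, 1.6,-0.8,0,0,0,0,1, 3,-1.43,0,0,0,0,1, 3,-1.43,0,0,0,0,1, 3,-1.43,0,0,0,0,1, 3,-1.43,0,0,0,0,1, 3,-1.43,0,0,0,0,1, 2,-1,0,0,0,0,1, 1,-0.45,0,0,0,0,1, 0,0,0,0,0,0,1, 0,0,0,0,0,0,1]'; python3 plan.py 607.8 -121.2 99 -74
```

```text
time_s: 23.4
ee_pos: [0.6073, -0.1208, 0.2194]
eef_rot: [3.141, 0.0, -1.291]
force: [-1.1, -0.5, 0.1]
grip_width: 0.0942
t 23.40 pos [ 607.35 -120.79  219.37] rpy [179.99   0.01 -73.99] | wz 0.000 shift cm [ 0.05 -0.03 12.04] F [-1.09 -0.45  0.15] grip 0.0942
```

```bash
python3 -m inch '[0.05,0,2,0,0,0,1, 0,0,2.5,0,0,0,1, 0,0,2.5,0,0,0,1, 0,0,2,0,0,0,1, 0,0,1.6,0,0,0,1, 0,0,1,0,0,0,1, 0,0,0.4,0,0,0,1, 0,0,0,0,0,0,1, 0,0,0,0,0,0,0.25, 0,0,0,0,0,0,0.25, 0,0,0,0,0,0,0.25, 0,0,0,0,0,0,0.25, 0,0,0,0,0,0,0.25, 0,0,0,0,0,0,0.25]' 35; python3 plan.py 576.8 264.5 170 -94.8
```

```text
time_s: 25.15
ee_pos: [0.6078, -0.1217, 0.0994]
eef_rot: [-3.142, -0.0, -1.292]
force: [-0.5, 0.8, 0.5]
grip_width: 0.0377
t 25.15 pos [ 607.77 -121.69   99.45] rpy [-180.     -0.    -74.03] | wz 0.363 shift cm [-38.22   6.32  -7.06] F [-0.49  0.76  0.49] grip 0.0377
```

```bash
python3 -m inch '[0,0,0,0,0,0,0.1,0,0,0,0,0,0,0.1,0,0,0,0,0,0,0.1]'; python3 -m inch '[0,0,-0.5,0,0,0,0.1, 0,0,-1.5,0,0,0,0.1, 0,0,-2,0,0,0,0.1, 0,0,-2,0,0,0,0.1, 0,0,-1,0,0,0,0.1, 0,0,0,0,0,0,0.1,0,0,0,0,0,0,0.1]';  python3 plan.py 576.8 264.5 170 -94.8
python3 - <<'E'
from h import *
im,_=snap("side","side5"); _=snap("top","top5"); cv2.imwrite("pics/c5.png",cv2.resize(im[60:200,240:400],(686,600),interpolation=cv2.INTER_CUBIC)[...,::-1])
for n in("top","side"):
  P=pts((n,),"5",(.606,-.125),.08,(.034,.045)); Q=P[P[:,5]>P[:,4]*1.2][:,:2]; print(n,(lambda c:(c[0],c[1]))(cv2.minEnclosingCircle((Q*1000).astype(np.float32))))
E
```

```text
time_s: 25.52
ee_pos: [0.6078, -0.1217, 0.0994]
eef_rot: [-3.142, 0.0, -1.292]
force: [0.4, -1.1, -1.2]
grip_width: 0.034
time_s: 26.4
ee_pos: [0.6075, -0.1216, 0.1686]
eef_rot: [3.141, 0.001, -1.292]
force: [-0.0, -0.2, -4.3]
grip_width: 0.034
t 26.40 pos [ 607.46 -121.61  168.65] rpy [179.94   0.03 -74.03] | wz 0.363 shift cm [-38.22   6.29  -0.14] F [-0.01 -0.23 -4.26] grip 0.0340
top ((594.673095703125, -88.00602722167969), 12.025497436523438)
side ((605.7416381835938, -125.6084976196289), 44.81455612182617)
```

View pics/c5.png

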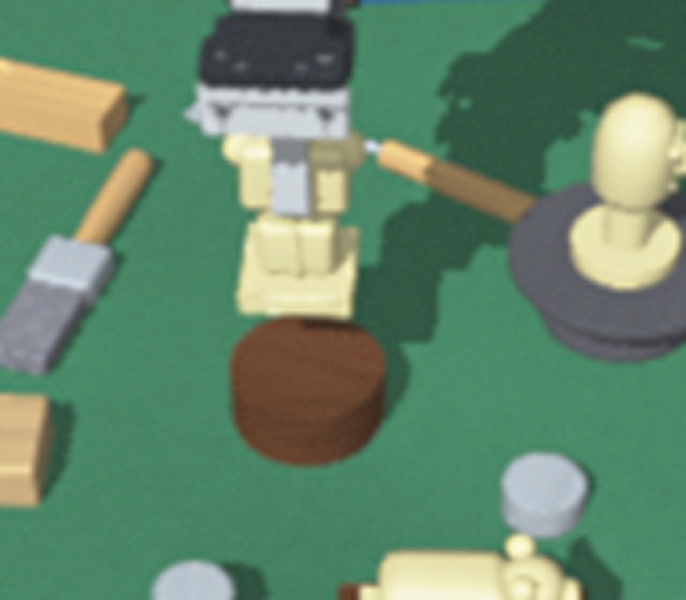

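The torso hangs upright in the grip, and the round plinth is free at (605.8, -125.6) mm. The head stands upright on the turntable. Carry the torso to the square plinth.

```bash
python3 -m inch '[0,0,0,0,0,0.121,0.1, 0,0,0,0,0,0.121,0.1, 0,0,0,0,0,0.121,0.1, -2,0.33,0,0,0,0,0.1, -2.8,0.46,0,0,0,0,0.1, -2.8,0.46,0,0,0,0,0.1, -2.8,0.46,0,0,0,0,0.1, -2.8,0.46,0,0,0,0,0.1, -2.8,0.46,0,0,0,0,0.1, -2.8,0.46,0,0,0,0,0.1, -2.8,0.46,0,0,0,0,0.1, -2.8,0.46,0,0,0,0,0.1, -2.8,0.46,0,0,0,0,0.1, -2.8,0.46,0,0,0,0,0.1, -2.8,0.46,0,0,0,0,0.1, -2.8,0.46,0,0,0,0,0.1, -1.7,0.28,0,0,0,0,0.1, -0.92,0.16,0,0,0,0,0.1, 0,0,0,0,0,0,0.1,0,0,0,0,0,0,0.1]'; python3 plan.py 576.8 264.5 99.5 -94.8
```

```text
time_s: 29.0
ee_pos: [0.5774, 0.2638, 0.1694]
eef_rot: [3.142, -0.0, -1.655]
force: [0.2, 0.2, -3.5]
grip_width: 0.0335
t 29.00 pos [577.38 263.76 169.43] rpy [180.    -0.01 -94.85] | wz -0.001 shift cm [-0.07  0.06  6.99] F [ 0.21  0.15 -3.54] grip 0.0335
```

```bash
python3 -m inch '[-0.07,0.06,2,0,0,0,0.1, 0,0,2,0,0,0,0.1, 0,0,1.2,0,0,0,0.1, 0,0,0.8,0,0,0,0.1, 0,0,0.4,0,0,0,0.1, 0,0,0.2,0,0,0,0.1, 0,0,0.2,0,0,0,0.1, 0,0,0,0,0,0,0.1]'; python3 -m inch '[0,0,0.1,0,0,0,0.1,0,0,0,0,0,0,0.1]';python3 -m inch '[0,0,0.1,0,0,0,0.1,0,0,0,0,0,0,0.1]'
```

```text
time_s: 30.0
ee_pos: [0.5767, 0.2652, 0.1016]
eef_rot: [-3.141, 0.0, -1.655]
force: [-0.2, -0.2, -3.1]
grip_width: 0.0338
time_s: 30.25
ee_pos: [0.5767, 0.2652, 0.1005]
eef_rot: [-3.142, 0.0, -1.655]
force: [0.8, -0.4, -3.2]
grip_width: 0.0339
time_s: 30.5
ee_pos: [0.5767, 0.2652, 0.0994]
eef_rot: [-3.142, 0.0, -1.655]
force: [0.4, -0.6, -3.6]
grip_width: 0.0339
```

```bash
python3 -m inch '[0,0,0.05,0,0,0,0.1,0,0,0,0,0,0,0.1]';python3 -m inch '[0,0,0.05,0,0,0,0.1,0,0,0,0,0,0,0.1]'
```

```text
time_s: 30.75
ee_pos: [0.5768, 0.2652, 0.0995]
eef_rot: [-3.141, 0.0, -1.655]
force: [-2.2, -2.3, 3.5]
grip_width: 0.0339
time_s: 31.0
ee_pos: [0.5768, 0.2652, 0.0994]
eef_rot: [-3.141, 0.0, -1.655]
force: [-6.4, -2.7, 8.0]
grip_width: 0.0336
```

```bash
python3 -m inch '[0,0,-0.1,0,0,0,0.34, 0,0,0,0,0,0,0.38, 0,0,0,0,0,0,0.42, 0,0,0,0,0,0,0.6, 0,0,0,0,0,0,1, 0,0,0,0,0,0,1, 0,0,0,0,0,0,1, 0,0,-1,0,0,0,1, 0,0,-2.5,0,0,0,1, 0,0,-4,0,0,0,1, 0,0,-4,0,0,0,1, 0,0,-1,0,0,0,1, 0,0,0,0,0,0,1]'; python3 plan.py 459 -275 220 -82
python3 - <<'E'
from h import *
for n in("top","side"):
  snap(n,n+"6"); P=pts((n,),"6",(.577,.264),.07,(.047,.058)); print("foot",rect(P[P[:,5]>130]))
  P=pts((n,),"6",(.577,.264),.07,(.128,.142)); print("torso",rect(P))
  P=pts((n,),"6",(.459,-.275),.05,(.135,.17)); print("head",rect(P),P[:,2].max())
E
```

```text
time_s: 32.62
ee_pos: [0.5767, 0.2652, 0.2245]
eef_rot: [-3.141, 0.0, -1.655]
force: [-0.3, 0.3, 0.1]
grip_width: 0.0937
t 32.62 pos [576.67 265.2  224.5 ] rpy [-179.98    0.01  -94.82] | wz -0.224 shift cm [51.86 19.17  0.45] F [-0.34  0.32  0.1 ] grip 0.0937
foot n358 c(577.4 265.0) size(59.2 60.9) ang84.2
torso n280 c(562.8 266.0) size(34.8 43.6) ang88.3
head n508 c(457.6 -272.4) size(47.3 41.1) ang9.0 0.1563103267077639
foot n452 c(576.3 264.6) size(61.6 60.7) ang84.4
torso n496 c(576.0 264.9) size(35.5 72.9) ang86.8Traceback (most recent call last):
  File "<stdin>", line 5, in <module>
    return umr_maximum(a, axis, None, out, keepdims, initial, where)
ValueError: zero-size array to reduction operation maximum which has no identity
```

Torso placed within 1 mm and parallel to the plinth. Now the head.

```bash
python3 -m inch '[0,0,0,0,0,-0.112,1, 0,0,0,0,0,-0.112,1, 2,0.74,0,0,0,0,1, 3.2,1.18,0,0,0,0,1, 3.2,1.18,0,0,0,0,1, 3.2,1.18,0,0,0,0,1, 3.2,1.18,0,0,0,0,1, 3.2,1.18,0,0,0,0,1, 3.2,1.18,0,0,0,0,1, 3.2,1.18,0,0,0,0,1, 3.2,1.18,0,0,0,0,1, 3.2,1.18,0,0,0,0,1, 3.2,1.18,0,0,0,0,1, 3.2,1.18,0,0,0,0,1, 3.2,1.18,0,0,0,0,1, 3.2,1.18,0,0,0,0,1, 3.2,1.18,0,0,0,0,1, 3.2,1.18,0,0,0,0,1, 1.86,0.73,0,0,0,0,1, 0,0,0,0,0,0,1]'; python3 -m inch '[0,0,0,0,0,0,1]'; python3 plan.py 459 -275 97.5 -82
```

```text
time_s: 35.22
ee_pos: [0.4587, -0.2755, 0.2236]
eef_rot: [3.141, 0.001, -1.432]
force: [0.2, 0.3, -0.0]
grip_width: 0.0941
time_s: 35.35
ee_pos: [0.4593, -0.2742, 0.2242]
eef_rot: [3.141, 0.001, -1.43]
force: [-0.4, 0.8, -1.0]
grip_width: 0.0942
t 35.35 pos [ 459.3  -274.24  224.15] rpy [179.98   0.03 -81.96] | wz 0.001 shift cm [ 0.07  0.04 12.67] F [-0.36  0.81 -0.99] grip 0.0942
```

```bash
python3 -m inch '[0.05,0.03,2.5,0,0,0,1, 0,0,3,0,0,0,1, 0,0,3,0,0,0,1, 0,0,2,0,0,0,1, 0,0,1.2,0,0,0,1, 0,0,0.7,0,0,0,1, 0,0,0.25,0,0,0,1, 0,0,0,0,0,0,1, 0,0,0,0,0,0,0.3, 0,0,0,0,0,0,0.3, 0,0,0,0,0,0,0.3, 0,0,0,0,0,0,0.3, 0,0,0,0,0,0,0.3, 0,0,0,0,0,0,0.3]' 35; python3 -m inch '[0,0,-0.5,0,0,0,0.3, 0,0,-1.5,0,0,0,0.3, 0,0,-2,0,0,0,0.3, 0,0,-2,0,0,0,0.3, 0,0,-1,0,0,0,0.3, 0,0,0,0,0,0,0.3,0,0,0,0,0,0,0.3]'; python3 plan.py 605.8 -125.6 92.5 -82
```

```text
time_s: 37.1
ee_pos: [0.4589, -0.2756, 0.0979]
eef_rot: [-3.142, 0.0, -1.431]
force: [-0.3, 0.4, 0.3]
grip_width: 0.0475
time_s: 37.98
ee_pos: [0.4586, -0.2754, 0.1673]
eef_rot: [3.141, 0.001, -1.431]
force: [0.7, -0.8, -2.9]
grip_width: 0.0475
t 37.98 pos [ 458.63 -275.42  167.32] rpy [179.96   0.04 -81.99] | wz 0.000 shift cm [-12.79 -16.66   7.48] F [ 0.72 -0.82 -2.93] grip 0.0475
```

```bash
python3 -m inch '[-1.29,-1.66,0,0,0,0,0.3, -2,-2.6,0,0,0,0,0.3, -2,-2.6,0,0,0,0,0.3, -2,-2.6,0,0,0,0,0.3, -2,-2.6,0,0,0,0,0.3, -1.7,-2.3,0,0,0,0,0.3, -1.1,-1.4,0,0,0,0,0.3, -0.7,-0.9,0,0,0,0,0.3, 0,0,0,0,0,0,0.3,0,0,0,0,0,0,0.3,0,0,2,0,0,0,0.3,0,0,2,0,0,0,0.3,0,0,1,0,0,0,0.3,0,0,0,0,0,0,0.3]'; python3 plan.py 605.8 -125.6 92.5 -82
```

```text
time_s: 39.72
ee_pos: [0.6057, -0.126, 0.1177]
eef_rot: [3.141, 0.0, -1.431]
force: [1.0, -0.8, -1.7]
grip_width: 0.0473
t 39.73 pos [ 605.72 -126.02  117.69] rpy [179.95   0.02 -82.01] | wz -0.000 shift cm [-0.04 -0.01  2.52] F [ 1.02 -0.77 -1.71] grip 0.0473
```

```bash
python3 -m inch '[-0.04,0,1,0,0,0,0.3, 0,0,0.8,0,0,0,0.3, 0,0,0.4,0,0,0,0.3, 0,0,0.1,0,0,0,0.3, 0,0,0,0,0,0,0.3]'; python3 -m inch '[0,0,0.1,0,0,0,0.3,0,0,0,0,0,0,0.3]';python3 -m inch '[0,0,0.1,0,0,0,0.3,0,0,0,0,0,0,0.3]'
```

```text
time_s: 40.35
ee_pos: [0.6061, -0.1253, 0.0951]
eef_rot: [-3.141, -0.0, -1.431]
force: [-1.2, -0.4, -2.5]
grip_width: 0.0474
time_s: 40.6
ee_pos: [0.606, -0.1253, 0.094]
eef_rot: [-3.142, 0.0, -1.431]
force: [-0.4, -0.3, -2.5]
grip_width: 0.0475
time_s: 40.85
ee_pos: [0.606, -0.1253, 0.093]
eef_rot: [-3.141, -0.0, -1.431]
force: [0.0, 0.4, -1.7]
grip_width: 0.0475
```

```bash
python3 -m inch '[0,0,0.05,0,0,0,0.3,0,0,0,0,0,0,0.3]';python3 -m inch '[0,0,0.05,0,0,0,0.3,0,0,0,0,0,0,0.3]'
```

```text
time_s: 41.1
ee_pos: [0.6062, -0.1253, 0.0929]
eef_rot: [-3.141, -0.0, -1.431]
force: [-1.5, 1.7, 5.3]
grip_width: 0.0477
time_s: 41.35
ee_pos: [0.6063, -0.1253, 0.0929]
eef_rot: [-3.141, -0.0, -1.431]
force: [-3.5, 3.1, 9.1]
grip_width: 0.0471
```

Contact. Release, rise, and back off for the final check.

```bash
python3 -m inch '[0,0,-0.1,0,0,0,0.48, 0,0,0,0,0,0,0.52, 0,0,0,0,0,0,0.6, 0,0,0,0,0,0,0.8, 0,0,0,0,0,0,1, 0,0,0,0,0,0,1, 0,0,-1,0,0,0,1, 0,0,-2.5,0,0,0,1, 0,0,-4,0,0,0,1, 0,0,-4,0,0,0,1, 0,0,-1,0,0,0,1, 2,3,0,0,0,0,1, 3,4,0,0,0,0,1, 3,4,0,0,0,0,1, 3,4,0,0,0,0,1, 2,2,0,0,0,0,1,0,0,0,0,0,0,1]'
python3 - <<'E'
from h import *
for n in("top","side"):
  snap(n,n+"7")
  for nm,c,zs in(("head",(.606,-.126),[(.034,.045),(.047,.058),(.13,.16)]),("torso",(.577,.264),[(.034,.045),(.047,.058),(.128,.142)]),("bear",(.459,.04),[(.034,.045),(.047,.058),(.088,.12)]),("tin",(.603,.053),[(.03,.05)]),("bottle",(.398,.315),[(.05,.12)])):
    for i,z in enumerate(zs):
      P=pts((n,),"7",c,.075,z)
      if len(zs)>1: P=P[P[:,5]>P[:,4]*1.2] if i==0 else P[P[:,5]>130]
      if len(P)>5: print(n,nm,z,rect(P),"zmax %.3f"%P[:,2].max())
E
```

```text
time_s: 43.48
ee_pos: [0.4547, -0.2787, 0.2175]
eef_rot: [3.141, 0.0, -1.433]
force: [1.3, 0.2, -0.4]
grip_width: 0.0936
top head (0.034, 0.045) n483 c(601.3 -124.2) size(86.7 77.2) ang59.7 zmax 0.045
top head (0.047, 0.058) n337 c(600.5 -118.2) size(62.6 46.1) ang44.5 zmax 0.057
top head (0.13, 0.16) n462 c(604.4 -123.9) size(48.2 42.2) ang34.6 zmax 0.152
top torso (0.034, 0.045) n578 c(578.3 263.4) size(84.4 85.4) ang84.4 zmax 0.044
top torso (0.047, 0.058) n369 c(577.5 265.2) size(59.4 60.6) ang84.6 zmax 0.058
top torso (0.128, 0.142) n529 c(576.9 265.6) size(34.8 71.1) ang85.9 zmax 0.142
top bear (0.034, 0.045) n962 c(459.2 40.2) size(127.8 79.9) ang18.4 zmax 0.044
top bear (0.047, 0.058) n509 c(459.6 40.4) size(103.8 56.0) ang18.3 zmax 0.057
top bear (0.088, 0.12) n872 c(453.7 39.1) size(96.2 41.2) ang19.7 zmax 0.108
top tin (0.03, 0.05) n332 c(602.9 54.3) size(40.9 38.8) ang0.2 zmax 0.045
top bottle (0.05, 0.12) n630 c(397.4 310.5) size(58.6 54.2) ang5.1 zmax 0.120
side head (0.034, 0.045) n236 c(601.6 -118.5) size(85.4 71.8) ang24.9 zmax 0.045
side head (0.047, 0.058) n300 c(606.4 -123.5) size(63.2 63.0) ang14.1 zmax 0.058
side head (0.13, 0.16) n233 c(601.7 -120.7) size(49.3 36.6) ang27.4 zmax 0.152
side torso (0.034, 0.045) n549 c(576.3 264.3) size(86.8 83.9) ang84.7 zmax 0.045
side torso (0.047, 0.058) n448 c(576.3 264.6) size(60.9 61.0) ang85.4 zmax 0.058
side torso (0.128, 0.142) n492 c(576.4 265.0) size(34.4 72.1) ang82.9 zmax 0.142
side bear (0.034, 0.045) n512 c(457.2 41.5) size(126.8 79.9) ang18.3 zmax 0.045
side bear (0.047, 0.058) n429 c(458.4 41.4) size(103.5 56.2) ang16.7 zmax 0.058
side bear (0.088, 0.12) n575 c(453.1 38.8) size(95.2 40.9) ang19.7 zmax 0.108
side tin (0.03, 0.05) n252 c(602.9 52.5) size(40.8 42.6) ang29.9 zmax 0.044
side bottle (0.05, 0.12) n865 c(395.1 317.4) size(59.5 51.6) ang14.9 zmax 0.120
```

View pics/side7.png

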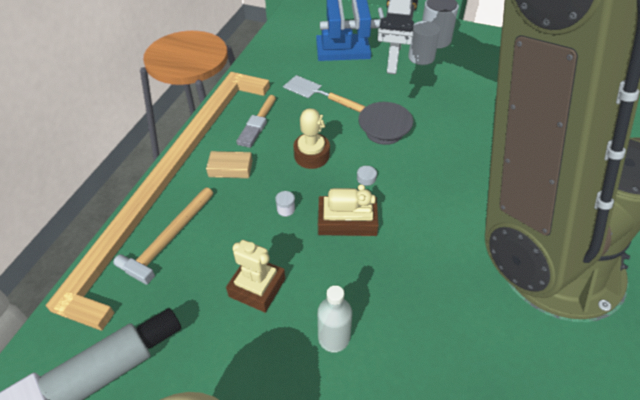

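View pics/top7.png

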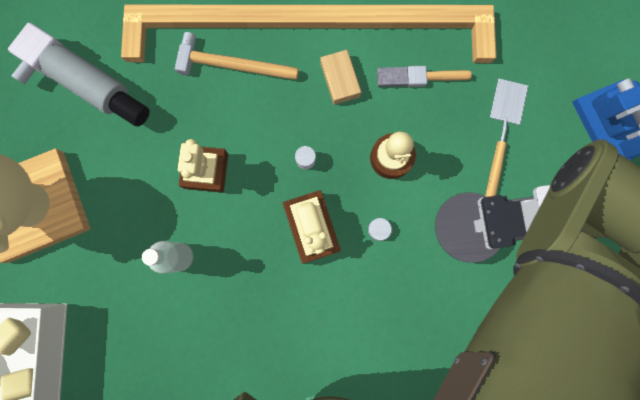

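Both pictures agree: the head stands on the round plinth (top view 395,152), the torso on the square one (203,167) and the bear on the oblong one (312,228). All are upright and centred within about 2 mm. The tin and bottle have not moved, and the gripper is clear. Handing in.

```bash
python3 -c "
from station import ctrl
print(ctrl.hand_in())"
```

```text
the job is handed in; nothing more can be done
None
```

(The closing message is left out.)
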